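# Raise the heavy lid of the artefact case with its lifting lever

## Robot

A 7-joint arm with a two-finger parallel gripper is mounted at the origin on the work surface. World frame = base frame: x ahead of the robot, y to its left, z up, the work surface at z = 0. Lengths are in m, angles in rad, forces in N, time in s.
With the tool pointing down it reaches from about 0.425 to 0.875 m from the base axis. Payload 4.7 kg.
Tool frame: the origin (TCP) lies at the very end of the fingers, on their centre line; the grasp point (between the pads) lies 19 mm behind it; z points along the fingers, y is the line along which they close (so a half turn about z gives the same grasp; the last joint's range is limited). The gripper opens to 87 mm and grips with 3 to 60 N. Pads are 19 mm wide; open, the fingers measure 117 mm over their backs; the gripper's body (75 mm by 190 mm) begins 51 mm behind the grasp point.
Start: joints at [1.239, 0.321, -0.07, 1.45, 0.023, 1.371, -0.057], TCP at [0.22, -0.612, 0.223] pointing down, gripper open.
Joint ranges: [-2.86, 2.86], [-0.3, 2.09], [-1.38, 1.24], [0.06, 2.45], [-1.56, 4.7], [0.09, 2.05], [-2.69, 2.69]. Speed limits (rad/s): [2.57, 2.57, 3.14, 3.14, 3.14, 3.14, 3.14].

## Interface

Orientations are given as a rotation vector (axis times angle).
In Python, from bench import ctrl gives the robot as it stands.
- The arm moves only by the shell command python3 -m jog 'ROWS' [FORCE]. ROWS is JSON, a list that holds one entry, the list of rows, each a list of 7 numbers: the shift along the tool's x, y, z in mm, then the turn, a rotation vector about the tool's x, y, z in degrees, then the finger opening in mm, from 0 to 87. A call has 1 to 10 rows; each row is the pose to reach, as a shift and turn from the pose commanded when the call began, along the tool's axes at that moment; what a row does not reach only later rows make up. A row lasts 1/10 s, in which the tool goes at most 50 mm and 8.59 degrees, less where a joint would pass 70% of its speed; a pose out of reach is approached as far as the arm can. A call with a gripper value outside its range is refused whole. The fingers move at their own pace and stop on an object; FORCE is the grip in N (left out, the last holds). Time passes only in rows, so rows that repeat a pose let the fingers close. It gives the time, the measured TCP pose, the force, the opening and the grip force at its end, in the units of the state.
- ctrl.get_state(): the state, without advancing time (a new reading comes with each control period).
- ctrl.get_image(name): name is "scene" or "top" or "wrist"; returns a dict with "image" (480x640x3 uint8, red, green, blue), "depth" (480x640 float32, m along the optical axis (not along the pixel's ray), 0 where there is no reading), "fov_y" (degrees; the focal length in pixels is half the picture's height over the tangent of half this angle, whatever the lens; pixels are square), "cx", "cy" (the principal point, pixels), "rvec" (rotation vector, rad) and "tvec" (3), from world to camera coordinates, as OpenCV has them. Camera axes: x right, y down, z forward; pixel columns grow to the right and rows downward; lengths in m; the calibration is good to about 2 mm. A picture is of the moment at which its call begins.
- ctrl.close_job(): hands the job in; it is judged then, once.
The state is a dict: "time": time; "joint_positions": joint angles; "qd": joint speeds; "joint_torque": joint torques, N m; "position": TCP position; "tool_rot": TCP orientation; "ft_force": force on the tool from outside, world axes, zero at the start; "torque": the same for the moment, N m; "grip_width": opening from 0.0 (shut) to 1.0 (fully open); "grip_force": force on a finger pad.
Only numpy, scipy, OpenCV 4.12 (cv2) and the standard library are available. Lean on these libraries where they do the work, as an engineer would, in place of code of your own. Each camera call takes 0.05 s, during which the arm holds its last target. There are 200 camera calls.

## Task

Raise the heavy glazed lid of the bracelet case with its lifting lever: with the fingertips, press the red pad at the long end of the wooden lever smoothly down until the arm meets the rubber stop, and finish while still holding it down there so that the lid stays up. Do not touch the lid itself, do not lift the lever out of its cradle, and leave the jar, the bracelet stand and the loupe where they stand.

Things in the scene. Friction and masses are not known exactly. Their poses are not given: they have to be found in the camera images.
- case: Fixed unit: dark wood case 260 x 145 mm, 68 high, bracelets inside, and a grey base plate (100 x 290 x 8 mm) with the steel cradle that carries the lever. Origin on the table under the lever's pin. Its +y points horizontally along the lever's long arm to the red pad, -y to the case (front wall at y = -118 mm, hinge at y = -263 mm); z is up.
- lever: Loose wooden lever (arm 30 mm wide, 12 thick) lying by its steel cross pin in open-topped slots of the cradle. Origin on the pin axis, 90 mm above the table; its x is the pin axis. At rest the long arm slopes 0.38 rad up to the pad (body level, roll 0); fully pressed it slopes 0.27 rad down (turned -0.65 rad about x). The short arm ends 80 mm from the pin in a steel toe under the lid's brass lip.
- pad (a point): Centre of the top face of the red press pad (44 x 44 x 12 mm) at the lever's long end, 220 mm from the pin along the arm, face 7 mm above the arm's centre line. About 178 mm above the table at rest, 38 mm when fully pressed; moves on an arc about the pin. Pressing it takes about 2 to 6 N up to the rubber stop; let go, it rises again.
- stop_top (a point): Centre of the top of the rubber stop (32 mm across), fixed on the base plate under the long arm 150 mm from the pin, top 42 mm above the table. The arm meets it when the lever is fully pressed; it is springy and gives up to 8 mm under about 2.5 N per mm, then is hard. The lever need only meet it, not crush it.
- lid: The heavy hinged lid (about 2.4 kg, 260 x 145 x 14 mm, dark steel frame with a clear pane). Origin at the middle of its front edge at its underside, above the case's front wall; the hinge is along its back edge, 145 mm behind. Its z is vertical when closed; it tilts about 0.25 rad when the lever is fully pressed and falls shut when let go.
- lip (a point): Front top edge of the brass lip (90 mm wide, 50 mm long, 10 mm thick) that juts from the lid's front over the lever's toe; about 81 mm above the table when closed, it rises about 50 mm.
- jar: Amber jar with a white cap, 48 mm across, 65 mm high, origin at its underside. Bystander, stands beside the lever.
- bracelet_stand: White tapered stand with two bracelets on it, 64 mm across at the foot, 80 mm high, origin at its underside. Bystander, stands beside the lever.
- loupe: Black loupe, 42 mm across, 42 mm high, origin at its underside. Bystander, stands beside the lever.

How it is judged:
By the outcome, as a careful person would: the job done as asked, in the order asked, and still so for the second after the job is handed in, while the arm keeps its last pose, push and grip.
It also fails if it takes over 29 s, if anything falls off the work surface, if the arm or the gripper's body presses on something with over 40 N, if the wrist force passes 120 N, or if a joint passes its speed limit or range.

## Working session

There is one attempt and no reset: what is moved stays moved. The work goes in short steps, Python scripts to look and compute and a shell command to move; the robot and the scene stay as the last step left them, time stands still between calls to the robot, and variables do not carry over. Pictures are saved under pics/ and viewed, at most 10 in all, crops included, and the job is handed in when it is done.

```bash
mkdir -p pics; cat > h.py <<'E'
import numpy as np, cv2
from bench import ctrl
def grab(n):
    d=ctrl.get_image(n); return d
def world(d,u,v,z=None):
    f=240/np.tan(np.radians(d['fov_y'])/2)
    R=cv2.Rodrigues(np.array(d['rvec'],float))[0]; t=np.array(d['tvec'],float)
    u=np.atleast_1d(u);v=np.atleast_1d(v)
    r=np.stack([(u-d['cx'])/f,(v-d['cy'])/f,np.ones(len(u))],1)
    c=-R.T@t; rw=r@R
    if z is None: s=d['depth'][v.astype(int),u.astype(int)]
    else: s=(z-c[2])/rw[:,2]
    return c+rw*s[:,None]
def save(d,p): cv2.imwrite(p,d['image'][:,:,::-1])
E
python3 - <<'E'
from h import *
for n in ('scene','top'):
    d=grab(n); save(d,f'pics/{n}0.png')
    hsv=cv2.cvtColor(d['image'],cv2.COLOR_RGB2HSV)
    m=((hsv[...,0]<8)|(hsv[...,0]>172))&(hsv[...,1]>150)&(hsv[...,2]>80)
    k,l,s,c=cv2.connectedComponentsWithStats(m.astype(np.uint8))
    for i in range(1,k):
        if s[i,4]>60:
            v,u=np.where(l==i); P=world(d,u,v); P=P[d['depth'][v,u]>0]
            print(n,s[i],c[i],np.median(P,0),P.min(0),P.max(0))
s=ctrl.get_state();print(s)
E
```

```text
scene [497 118  29  31 197] [512.36040609 138.37055838] [0.16880657 0.58676146 0.04961224] [0.03570563 0.57740595 0.03287453] [0.18753542 0.61458618 0.06022309]
scene [539 138  63  10 261] [578.57088123 143.75862069] [0.19728008 0.75574472 0.04354835] [-1.00750282  0.6480248  -0.73395302] [0.20878627 1.68368432 0.05843206]
scene [371 208  28  25 439] [384.25284738 219.89749431] [0.59021406 0.14398652 0.17703707] [0.33761833 0.12360789 0.00062361] [0.60905237 0.23222381 0.18604555]
top [244 220  29  28 740] [258.00945946 233.13648649] [0.58151222 0.14435533 0.17971305] [ 0.55949672  0.12276749 -0.00090839] [0.62289625 0.19302518 0.19000557]
{'time': 0.1, 'joint_positions': array([ 1.23908374,  0.321737  , -0.07007074,  1.45156136,  0.02260246,
        1.37078499, -0.05690892]), 'qd': array([ 0.00085669, -0.00134856, -0.00081605, -0.00352066, -0.00157581,
        0.00022595, -0.00083664]), 'joint_torque': array([-1.89978864e-04, -4.92571449e+01, -4.06030426e-01, -3.13398886e+01,
       -6.43422687e-02,  3.95156094e-02,  6.35659649e-05]), 'position': array([ 0.22010272, -0.61107493,  0.22157428]), 'tool_rot': array([-3.09311232e+00, -5.40222956e-01,  6.14090953e-04]), 'ft_force': array([0.30189576, 0.51681704, 0.16688394]), 'torque': array([ 0.02569438,  0.05248803, -0.00710046]), 'grip_force': 0.0, 'grip_width': 0.9987931248499086}
```

View pics/scene0.png

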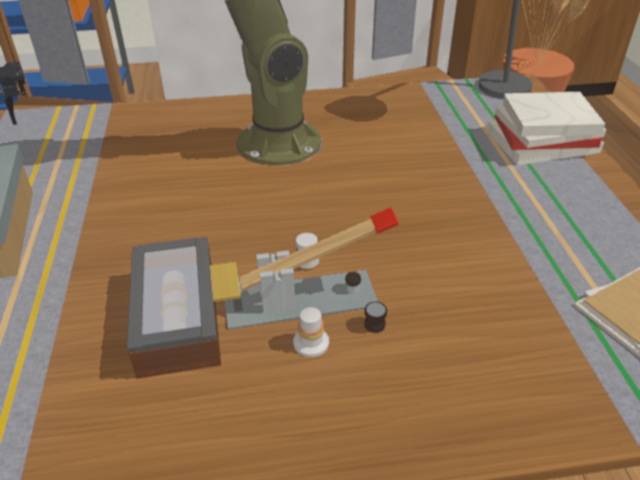

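View pics/top0.png

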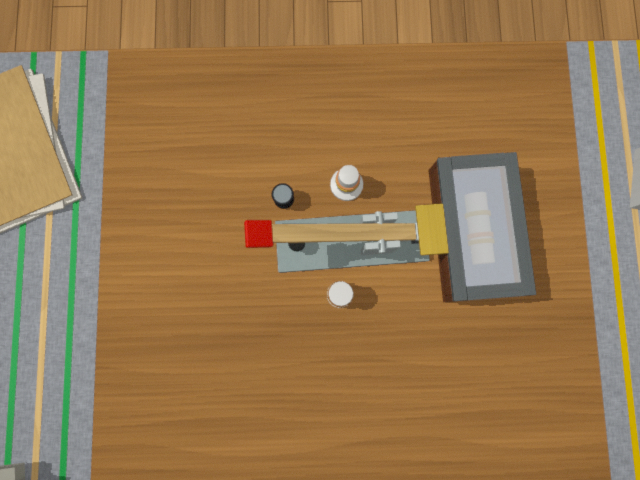

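The scene view shows the red pad at (384,220), the brass lip at (226,281) and the lid on the left. In the top view the pad is at (258,233), the lip at (432,229), the loupe at (283,195), the stand at (347,182) and the jar at (340,294). Next I'll work out the pad centre, the lever direction and the tool-frame shifts.

```bash
python3 - <<'E'
from h import *
from scipy.spatial.transform import Rotation as Ro
d=grab('top'); hsv=cv2.cvtColor(d['image'],cv2.COLOR_RGB2HSV); H,S,V=[hsv[...,i].astype(int) for i in range(3)]
def big(m):
    k,l,s,c=cv2.connectedComponentsWithStats(m.astype(np.uint8)); i=1+s[1:,4].argmax(); return l==i
red=cv2.erode(big(((H<8)|(H>172))&(S>150)&(V>80)).astype(np.uint8),np.ones((3,3)))>0
v,u=np.where(red); P=world(d,u,v); P=P[P[:,2]>.15]; pad=P.mean(0); print('pad depth',pad,P.min(0),P.max(0))
print('pad plane',world(d,[u.mean()],[v.mean()],.178))
lip=big((H>18)&(H<30)&(S>150)&(V>110)&(np.arange(640)[None]>410)); v,u=np.where(lip); L=world(d,u,v,.081); lc=L.mean(0); print('lip',lc,L.min(0),L.max(0))
y=(pad-lc)[:2]; print('dist',np.linalg.norm(y)); y/=np.linalg.norm(y); print('dir',y)
# arm edges direction from wood mask, depth points between
s=ctrl.get_state(); R=Ro.from_rotvec(s['tool_rot']).as_matrix(); p=s['position']
print('toolR',R.round(3))
pin=pad[:2]-y*.2017; print('pin',pin)
for n,(uu,vv) in dict(cradle=(382,231),loupe=(283,195),jar=(340,294),stand=(347,178)).items(): print(n,world(d,[uu],[vv]))
print('above pad +30mm', (R.T@(np.r_[pad[:2],.21]-p)*1000).round(1))
for a in (.38,.25,.12,0,-.14,-.27,-.30):
    q=np.r_[pin+y*(.22*np.cos(a)-.007*np.sin(a)),.09+.22*np.sin(a)+.007*np.cos(a)]
    print(a,q.round(4),(R.T@(q-np.r_[pad[:2],.21])*1000).round(1))
E
```

```text
pad depth [0.5810372  0.14359025 0.18364165] [0.45640685 0.05013274 0.16997086] [0.60203727 0.16398672 0.96646026]
pad plane [[0.58187672 0.14436543 0.178     ]]
lip [ 0.53524467 -0.47352816  0.081     ] [ 0.16791851 -0.47894475  0.081     ] [ 0.94997483 -0.4682324   0.081     ]
dist 0.6188150666726406
dir [0.07400036 0.99725821]
toolR [[ 0.941  0.339 -0.001]
 [ 0.339 -0.941  0.001]
 [-0.    -0.001 -1.   ]]
pin [ 0.56611133 -0.05755674]
cradle [[ 0.59318039 -0.06217189  0.09696064]]
loupe [[0.67412965 0.11341182 0.04399033]]
jar [[0.48671669 0.01318198 0.06480141]]
stand [[ 0.69406719 -0.00506406  0.08116615]]
above pad +30mm [ 595.4 -587.7   12.5]
0.38 [0.581  0.1436 0.1781] [ 0.   0.  31.9]
0.25 [0.5818 0.1533 0.1512] [ 4.  -8.8 58.8]
0.12 [0.5822 0.1594 0.1233] [  6.5 -14.4  86.7]
0 [0.5824 0.1618 0.097 ] [  7.5 -16.5 113. ]
-0.14 [0.5823 0.1607 0.0662] [  7.  -15.4 143.8]
-0.27 [0.5819 0.1558 0.0381] [  5.  -10.9 172. ]
-0.3 [0.5818 0.1541 0.0317] [  4.3  -9.4 178.3]
```

```bash
python3 -m jog '[[[10,-10,0,0,0,0,60],[30,-30,0,0,0,0,40],[60,-60,0,0,0,0,20],[90,-90,0,0,0,0,0],[120,-120,0,0,0,0,0],[150,-150,0,0,0,0,0],[180,-180,0,0,0,0,0],[210,-210,0,0,0,0,0],[240,-240,0,0,0,0,0],[270,-270,0,0,0,0,0]]]' 10
python3 -m jog '[[[30,-30,0,0,0,0,0],[60,-60,0,0,0,0,0],[90,-90,0,0,0,0,0],[120,-120,0,0,0,0,0],[150,-150,0,0,0,0,0],[180,-180,0,0,0,0,0],[210,-210,0,0,0,0,0],[240,-240,0,0,0,0,0],[260,-260,0,0,0,0,0],[270,-270,0,0,0,0,0]]]'
```

```text
time: 1.15
position: [0.3831, -0.2633, 0.2225]
tool_rot: [3.094, 0.541, -0.0]
ft_force: [1.2, -0.5, 0.8]
grip_width: 0.17
grip_force: 0.0
time: 2.15
position: [0.5448, 0.0841, 0.2225]
tool_rot: [-3.092, -0.548, -0.0]
ft_force: [0.2, -0.0, 0.3]
grip_width: 0.009
grip_force: 0.0
```

```bash
python3 - <<'E'
from h import *
from scipy.spatial.transform import Rotation as Ro
d=grab('top'); save(d,'pics/top1.png')
hsv=cv2.cvtColor(d['image'],cv2.COLOR_RGB2HSV); H,S,V=[hsv[...,i].astype(int) for i in range(3)]
m=(H>18)&(H<32)&(S>150)&(V>110); m[:,:410]=0; m[:,455:]=0; m[:195]=0;m[265:]=0
v,u=np.where(m); L=world(d,u,v,.081); lc=np.median(L,0); print('lip',lc,L.min(0),L.max(0))
pad=np.array([.5815,.144]); y=pad-lc[:2]; print(np.linalg.norm(y)); y/=np.linalg.norm(y); print(y)
s=ctrl.get_state(); R=Ro.from_rotvec(s['tool_rot']).as_matrix(); p=s['position']; print(s['time'],p,R.round(3),s['ft_force'],s['grip_width'])
pin=pad-y*.2017; print('pin',pin)
print('above',(R.T@(np.r_[pad,.21]-p)*1000).round(1))
for a in (.38,.25,.12,0,-.14,-.27,-.30):
    q=np.r_[pin+y*(.22*np.cos(a)-.007*np.sin(a)),.09+.22*np.sin(a)+.007*np.cos(a)]
    print(a,q.round(4),(R.T@(q-np.r_[pad,.21])*1000).round(1))
E
```

```text
lip [ 0.59721422 -0.15262818  0.081     ] [ 0.55226805 -0.17851976  0.081     ] [ 0.64410339 -0.12508991  0.081     ]
0.2970441322427028
[-0.05290199  0.99859971]
2.2 [0.54511527 0.0853645  0.22241879] [[ 0.939  0.345  0.   ]
 [ 0.345 -0.939  0.003]
 [ 0.001 -0.002 -1.   ]] [0.82713473 2.31452749 0.16624648] 0.004868912247369187
pin [ 0.59217033 -0.05741756]
above [ 54.4 -42.5  12.6]
0.38 [0.5815 0.144  0.1781] [-0.   0.1 31.9]
0.25 [0.581  0.1537 0.1512] [ 2.8 -9.2 58.8]
0.12 [0.5807 0.1599 0.1233] [  4.6 -15.   86.8]
0 [0.5805 0.1623 0.097 ] [  5.3 -17.2 113. ]
-0.14 [0.5806 0.1611 0.0662] [  4.9 -16.  143.8]
-0.27 [0.5809 0.1562 0.0381] [  3.4 -11.3 172. ]
-0.3 [0.5809 0.1545 0.0317] [  2.9  -9.7 178.4]
```

```bash
python3 -m jog '[[[15,-12,2,0,0,0,0],[35,-27,5,0,0,0,0],[50,-38,10,0,0,0,0],[54,-42,13,0,0,0,0],[54,-42,17,0,0,0,0],[54,-42,20,0,0,0,0],[54,-42,20,0,0,0,0]]]'
python3 - <<'E'
from h import *
d=grab('scene'); cv2.imwrite('pics/s2.png',cv2.resize(d['image'][120:300,250:490,::-1],None,fx=3,fy=3))
s=ctrl.get_state();print(s['position'],s['ft_force'])
E
```

```text
time: 2.9
position: [0.5813, 0.1358, 0.2021]
tool_rot: [3.094, 0.538, -0.002]
ft_force: [-0.3, -0.7, 0.1]
grip_width: 0.004
grip_force: 0.0
[0.5815174  0.13599158 0.20240706] [-0.50555506 -0.15704971 -0.35245344]
```

View pics/s2.png

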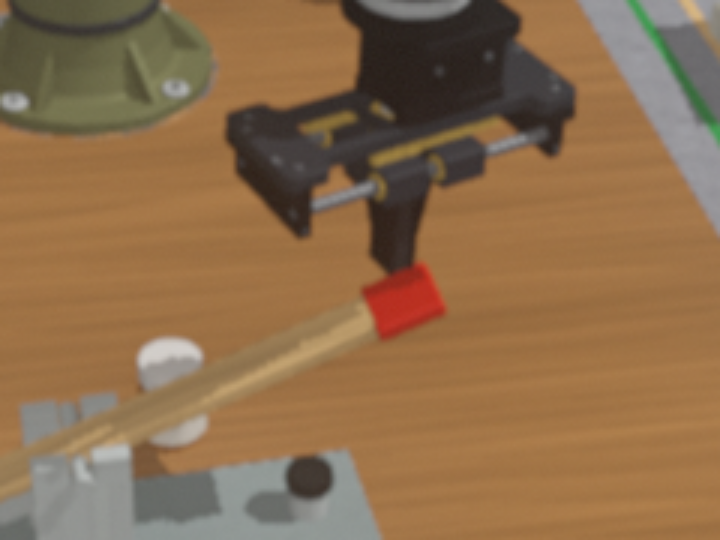

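The crop shows the closed fingertips above the red pad, slightly on the pin side, with the pad at about (403,303) in the crop. I'll correct about 7 mm outward and press to a light contact.

```bash
python3 -m jog '[[[1,-3,3,0,0,0,0],[2,-7,8,0,0,0,0],[2,-7,13,0,0,0,0],[2,-7,17,0,0,0,0],[2,-8,21,0,0,0,0],[3,-9,25,0,0,0,0],[3,-10,29,0,0,0,0],[3,-10,29,0,0,0,0]]]'
```

```text
time: 3.75
position: [0.5816, 0.148, 0.1738]
tool_rot: [3.095, 0.541, 0.001]
ft_force: [-0.6, -1.4, 4.1]
grip_width: 0.005
grip_force: 2.1
```

```bash
python3 -m jog '[[[1,-2,4,0,0,0,0],[1,-3,10,0,0,0,0],[2,-5,18,0,0,0,0],[2,-7,26,0,0,0,0],[3,-9,34,0,0,0,0],[3,-11,42,0,0,0,0],[4,-12,50,0,0,0,0],[4,-13,58,0,0,0,0],[5,-14,66,0,0,0,0],[5,-14,72,0,0,0,0]]]'
python3 - <<'E'
from h import *
d=grab('scene'); cv2.imwrite('pics/s3.png',cv2.resize(d['image'][150:380,120:440,::-1],None,fx=2,fy=2))
E
```

```text
time: 4.75
position: [0.5814, 0.1646, 0.1018]
tool_rot: [-3.092, -0.542, -0.002]
ft_force: [-1.2, 1.6, 6.0]
grip_width: 0.006
grip_force: 2.8
```

View pics/s3.png

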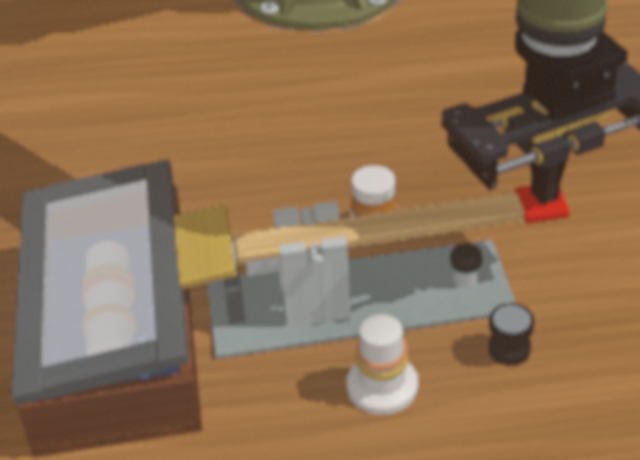

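The lever is about level, the lid (100,280) is rising, and the fingertips are centred on the pad at (545,200). I'll continue down.

```bash
python3 -m jog '[[[0,0,4,0,0,0,0],[0,0,10,0,0,0,0],[0,0,17,0,0,0,0],[0,0,24,0,0,0,0],[0,1,31,0,0,0,0],[-1,2,38,0,0,0,0],[-1,4,45,0,0,0,0],[-2,5,50,0,0,0,0],[-2,6,54,0,0,0,0],[-2,6,54,0,0,0,0]]]'
```

```text
time: 5.8
position: [0.5813, 0.1589, 0.0478]
tool_rot: [-3.091, -0.542, -0.002]
ft_force: [-0.8, 4.2, 4.0]
grip_width: 0.008
grip_force: 2.5
```

```bash
python3 -m jog '[[[0,0,2,0,0,0,0],[0,1,4,0,0,0,0],[0,1,6,0,0,0,0],[0,1,6,0,0,0,0],[0,1,6,0,0,0,0]]]'; python3 -m jog '[[[0,0,1,0,0,0,0],[0,0,2,0,0,0,0],[0,0,2,0,0,0,0],[0,0,2,0,0,0,0]]]'
python3 - <<'E'
from h import *
d=grab('scene'); cv2.imwrite('pics/s4.png',cv2.resize(d['image'][180:340,200:420,::-1],None,fx=3,fy=3))
E
```

```text
time: 6.3
position: [0.5819, 0.1577, 0.0426]
tool_rot: [-3.092, -0.542, -0.003]
ft_force: [-1.8, 5.8, 6.7]
grip_width: 0.009
grip_force: 4.0
time: 6.7
position: [0.5821, 0.1575, 0.0412]
tool_rot: [-3.093, -0.542, -0.003]
ft_force: [-2.5, 3.5, 10.2]
grip_width: 0.009
grip_force: 5.5
```

View pics/s4.png

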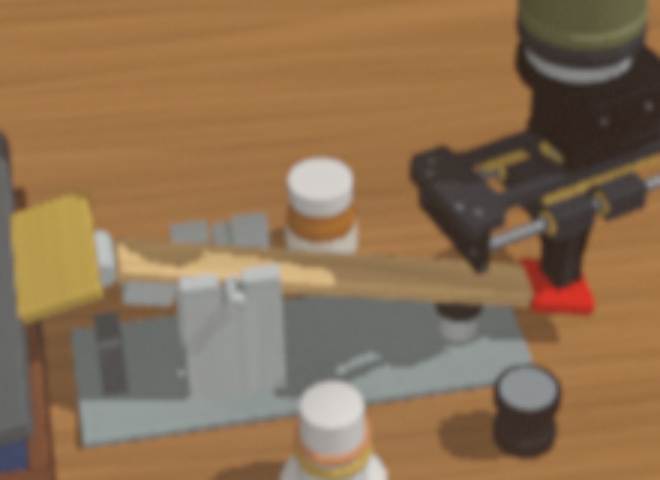

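The arm (440,285) is now resting on the rubber stop (460,312) and the force has climbed past the free-travel range. I'll press slightly more and check that it holds steady.

```bash
python3 -m jog '[[[0,0,1,0,0,0,0],[0,0,1,0,0,0,0],[0,0,1,0,0,0,0],[0,0,1,0,0,0,0],[0,0,1,0,0,0,0],[0,0,1,0,0,0,0]]]'
python3 - <<'E'
from h import *
d=grab('top')
m=np.zeros((480,640),bool)
h=cv2.cvtColor(d['image'],cv2.COLOR_RGB2HSV).astype(int)
m=(h[...,0]>18)&(h[...,0]<32)&(h[...,1]>150)&(h[...,2]>110); m[:,:405]=0; m[:,455:]=0; m[:190]=0;m[270:]=0
v,u=np.where(m); P=world(d,u,v); i=P[:,1]>np.percentile(P[:,1],85); print('lip front',np.median(P[i],0))
s=ctrl.get_state(); print(s['position'],s['ft_force'])
E
```

```text
time: 7.35
position: [0.5822, 0.1574, 0.0405]
tool_rot: [-3.093, -0.542, -0.003]
ft_force: [-3.7, 3.5, 11.2]
grip_width: 0.005
grip_force: 6.2
lip front [ 0.60314315 -0.13807139  0.12911032]
[0.58221954 0.15734784 0.04049586] [-2.55341608  3.26861611 11.7726498 ]
```

The lip is at 129 mm, up from 81 mm. That matches the expected rise, and the press force is steady at about 11 N against the stop.

```bash
python3 -c "
from bench import ctrl
print(ctrl.close_job())"
```

```text
the job is handed in; nothing more can be done
None
```

I pressed the lever down onto its rubber stop and handed the job in with the fingertips still holding it there at about 11 N; the lid is up, with its lip about 48 mm higher (129 mm), and I saw no contact with the lid, jar, bracelet stand or loupe.

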